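Clamp a plate on edge in the welding fixture with its removable crank

ROBOT

A 6-joint arm with a two-finger parallel gripper is mounted at the origin on the work surface. World frame = base frame: x ahead of the robot, y to its left, z up, the work surface at z = 0. Lengths are in m, angles in rad, forces in N, time in s.
With the tool pointing down it reaches from about 0.25 to 0.8 m from the base axis. Payload 3.9 kg.
Tool frame: the origin (TCP) lies midway between the tips of the shut fingers; the grasp point (between the pads) lies 19 mm behind it; z points along the fingers, x is the direction in which the jaws open and shut, and the axes are right-handed (so a half turn about z gives the same grasp; the last joint's range is limited). The gripper opens to 85 mm and grips with 20 to 120 N. Pads are 22 mm wide; open, the fingers measure 114 mm over their backs; the gripper's body (76 mm by 85 mm) begins 54 mm behind the grasp point. The pads swing forward as they close: fully open they stand 13 mm farther back than shut.
Start: joints at [1.286, 0.26, -0.138, 1.173, 0, 1.571], TCP at [0.148, 0.504, 0.231] pointing down, gripper open.
Joint ranges: [-2.78, 2.78], [-0.83, 1.72], [-1.28, 1.37], [-1.9, 2.12], [-1.57, 1.48], [-3.14, 3.14]. Speed limits (rad/s): [2.57, 2.57, 3.14, 3.14, 3.14, 3.14].

INTERFACE

Orientations are given as a rotation vector (axis times angle).
In Python, from bench import arm gives the robot as it stands. The module is installed in compiled form; this text tells all that it offers.
- The arm moves only by the shell command python3 -m crank 'ROWS' [FORCE]. ROWS is JSON, a list of rows, each a list of 7 numbers: the turn, a rotation vector about the tool's x, y, z in rad, then the shift along the tool's x, y, z in mm, then the closure, from 0 (fully open) to 1 (shut). A call has 1 to 12 rows; each row shifts and turns the commanded pose from where the row before left it, along the tool's axes as they then stand; what a row does not reach is not made up. A row lasts 1/10 s, in which the tool goes at most 50 mm and 8.59 degrees, less where a joint would pass 70% of its speed; a pose out of reach is approached as far as the arm can. A call with a gripper value outside its range is refused whole. The fingers move at their own pace and stop on an object; FORCE is the grip in N (left out, the last holds). Time passes only in rows, so rows that do not move let the fingers close. It gives the time, the measured TCP pose, the force and the opening at its end, in the units of the state.
- arm.get_obs(): the state, without advancing time (a new reading comes with each control period).
- arm.grab_frame(name): name is "scene" or "side" or "wrist"; returns the picture (480x640x3 uint8, red, green, blue); there is no depth.
- arm.camera_model(name): a dict with "fx", "fy", "cx", "cy" (pixels), "R" (3x3) and "t" (3): a world point X has camera coordinates R X + t; the wrist camera has in their place "hand_eye" (4x4, takes a point from camera to tool coordinates, whose origin is the TCP and whose axes are the tool frame's). Camera axes: x right, y down, z forward; pixel columns grow to the right and rows downward; lengths in m; the calibration is good to about 2 mm. A picture is of the moment at which its call begins: read the wrist's pose just before it. camera_model takes no time and is no camera call.
- arm.sign_off(): hands the job in, once; it reports no verdict.
The state is a dict: "time": time; "joints": joint angles; "joint_velocities": joint speeds; "joint_efforts": joint torques, N m; "position": TCP position; "tcp_rot": TCP orientation; "contact_force": force on the tool from outside, world axes, zero at the start; "ft_torque": the same for the moment, N m; "width": finger opening in m.
Only numpy, scipy, OpenCV 4.12 (cv2) and the standard library are available. Lean on these libraries where they do the work, as an engineer would, in place of code of your own. Each camera call takes 0.05 s, during which the arm holds its last target. There are 200 camera calls.

TASK

Take the rusty plate from its blue rest and stand it upright on its long thin edge in the open jaws of the yellow-headed fixture, near the middle of their width. Then fit the loose crank fully home on the fixture's sloping square shaft and wind it clockwise by its orange grip until the jaws hold the plate firmly upright. Leave the crank on the shaft and do not disturb the other loose things on the table.

Things in the scene. Friction and masses are not known exactly. Their poses are not given: they have to be found in the camera images.
- plate_center (a point): Centre of the rusty plate: 10 mm thick (x), 100 mm wide (y), 85 mm tall (z, lower to upper long edge), 0.5 to 0.8 kg. It starts on the blue rest leaning 35 degrees from vertical, z sloping up towards the rest's -x, x pointing up and away. Its upper 41 mm stand free on both faces, to be pinched across the 10 mm at the upper edge.
- rest: Blue fixed plate rest, foot 100 x 110 mm on the table, 65 mm tall, origin under its centre. Its sloping back carries the lower 44 mm of the plate's under (-x) face; a ledge carries the plate's lower edge.
- fixed_jaw: Fixed steel jaw, the one farther from the yellow gear head. Origin: middle of the foot of its clamping face, on the fixture's bed, 24 mm above the table. The face is 110 mm wide (y) and 36 mm tall (z). x points away from the gear head, into the jaw: the plate's place is at negative x, standing on the bed, its thickness along x.
- fixture: The fixed clamping fixture: grey bed 200 x 130 x 24 mm, origin on the table. x points from the yellow gear head (85 mm wide, top 87 mm above the table, x from -110 to -35 mm) to the fixed jaw (face at x = +60 mm).
- jaw (a joint): Travel of the moving aluminium jaw (35 mm tall) towards the fixed jaw, m. The gap is 0.034 m minus this, about 0.030 to 0.034 m at the start; the 10 mm plate is met at 0.024. Only the screw moves it. Its face is a sprung pad that yields 10 N per mm, up to 5 mm, so winding on beyond 0.024 raises the grip smoothly.
- screw (a joint): Turn of the square shaft, rad, growing clockwise as seen looking down onto its end. It closes the jaw 10 mm a turn, stays where it is left and needs about 0.2 N m (3 to 4 N at the crank's grip), a little more when clamping. From the start 2.0 to 2.4 turns bring the jaw to the plate; a further 0.15 to 0.25 turn clamps it. Crank and shaft have some 8 degrees of play either way.
- shaft_mid (a point): On the square shaft's axis, 20 mm above the round shoulder (42 mm across) where the hub seats. z points outward along the shaft, 30 degrees from vertical, leaning away from the jaws; x, y are normal to its flats. The square is 18 mm wide and 34 mm long, then a cone 10 mm long to 9 mm across. The shoulder is 115 mm above the table; nothing else reaches into the crank's swing.
- crank_hub (a point): Centre of the crank's hub, 36.5 mm square, 40 mm tall; 20 mm above its underside. A 20.5 mm square socket runs through it along z, flats normal to x and y: fits in four positions. It starts lying on the table, underside down; that side seats on the shoulder, this point then on shaft_mid. The arm, 22 mm wide, 12 thick, flush with the underside, runs along +x. 0.28-0.42 kg.
- crank_grip (a point): Centre of the crank's orange grip, 24 mm across, 50 mm long along the hub's z, 65 mm from the hub's axis; 39 mm above the crank's underside. It spins freely on its pin, so it can be held fast while winding.
- hammer: Bystander: slag hammer, wooden handle, 200 mm long, lying on the table. Origin at its underside or grip.
- brush: Bystander: brush, 180 mm long, lying on the table. Origin at its underside or grip.
- can: Bystander: red can, 56 mm across, 140 mm tall, standing. Origin at its underside or grip.
- angle: Bystander: rusty L-section offcut, 120 mm long, 40 mm wide and 40 mm tall. Origin at its underside or grip.
- coupon: Bystander: grey flat test plate with weld beads, 100 x 75 x 10 mm, lying flat (not the plate to clamp). Origin at its underside or grip.
- magnet: Bystander: red square block, 90 x 90 x 22 mm, lying flat. Origin at its underside or grip.
- plate: The rusty plate as a whole (see plate_center); origin at the middle of its lower long edge.
Not all that is in view belongs to the job. Leave any turquoise look-alike of the part that bears crank_hub alone.

How it is judged:
By the outcome, as a careful person would: the job done as asked, in the order asked, and still so for the second after the job is handed in, with the robot touching nothing.
It also fails if it takes over 72 s, if anything falls off the work surface, if the arm or the gripper's body presses on something with over 40 N, if the wrist force passes 120 N, or if a joint passes its speed limit or range.

## Working session

There is one attempt and no reset: what is moved stays moved. The work goes in short steps, Python scripts to look and compute and a shell command to move; the robot and the scene stay as the last step left them, time stands still between calls to the robot, and variables do not carry over. Pictures are saved under pics/ and viewed, about 8 in all and at most 12, crops included, and the job is handed in when it is done.

```bash
mkdir -p pics; python3 - <<'E'
from bench import arm
import cv2, numpy as np
o=arm.get_obs(); print(o)
for n in ("scene","side"):
    m=arm.camera_model(n); print(n,{k:np.round(v,4).tolist() for k,v in m.items()})
    cv2.imwrite(f"pics/{n}0.png",arm.grab_frame(n)[:,:,::-1])
print(arm.camera_model("wrist"))
E
```

```text
{'time': 0.0, 'joints': array([ 1.28603416e+00,  2.59453429e-01, -1.37604323e-01,  1.17301617e+00,
        6.13626114e-06,  1.57080151e+00]), 'joint_velocities': array([-0.00022284,  0.00119824,  0.00082555,  0.00092703,  0.00120748,
        0.00126867]), 'joint_efforts': array([-9.65941545e-04, -3.74858057e+01,  2.36988419e+01, -1.86868594e-01,
       -2.82857636e-04,  4.75433376e-05]), 'position': array([0.14751659, 0.50396269, 0.23177929]), 'tcp_rot': array([-2.51384038e+00, -1.88346962e+00, -9.02222762e-04]), 'contact_force': array([ 0.16383793,  0.89900236, -0.60413793]), 'ft_torque': array([-0.02349255, -0.00284225, -0.00279148]), 'width': 0.08540148926059729}
scene {'fx': 507.4056, 'fy': 507.4056, 'cx': 317.615, 'cy': 245.9255, 'R': [[0.3573, 0.9339, -0.0136], [0.6792, -0.2698, -0.6825], [-0.6411, 0.2346, -0.7307]], 't': [-0.2184, -0.3168, 1.4577]}
side {'fx': 455.0067, 'fy': 455.0067, 'cx': 319.3079, 'cy': 234.9203, 'R': [[0.9471, -0.3204, -0.0166], [-0.2259, -0.6292, -0.7437], [0.2278, 0.7081, -0.6683]], 't': [-0.5601, 0.2255, 0.8557]}
{'fx': 347.84556889257703, 'fy': 347.84556889257703, 'cx': 319.764300107749, 'cy': 240.11595108237935, 'hand_eye': array([[ 9.99999698e-01,  3.97711902e-04, -6.67232131e-04,
        -1.09625908e-03],
       [-1.60060924e-04,  9.46051069e-01,  3.24017512e-01,
        -8.44985871e-02],
       [ 7.60101292e-04, -3.24017308e-01,  9.46050848e-01,
        -1.43234474e-01],
       [ 0.00000000e+00,  0.00000000e+00,  0.00000000e+00,
         1.00000000e+00]])}
```

View pics/scene0.png

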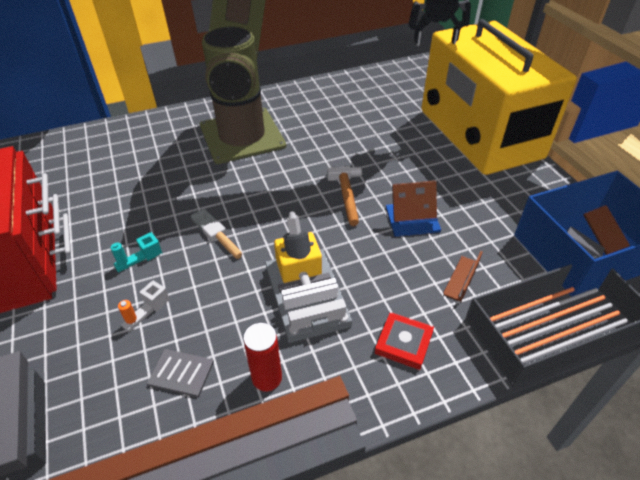

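View pics/side0.png

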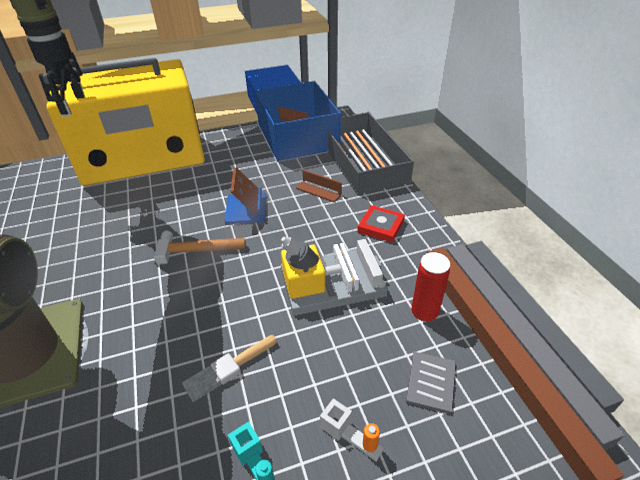

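Candidates for the crank: grey with orange grip at scene (152,290)/(127,312), and a turquoise one at (150,245). The grey one with the orange grip fits; turquoise is the look-alike. Enlarged crops follow.

```bash
python3 - <<'E'
import cv2, numpy as np
S=cv2.imread("pics/scene0.png");D=cv2.imread("pics/side0.png")
def c(im,x,y,w,h,k):
    a=cv2.resize(im[y:y+h,x:x+w],None,fx=k,fy=k,interpolation=cv2.INTER_CUBIC)
    for i in range(0,w,10): cv2.line(a,(i*k,0),(i*k,6 if i%50 else 14),(0,255,255),1)
    for i in range(0,h,10): cv2.line(a,(0,i*k),(6 if i%50 else 14,i*k),(0,255,255),1)
    return a
cv2.imwrite("pics/m1.png",np.vstack([np.hstack([c(S,100,270,100,75,4),c(D,300,385,100,75,4)]),np.hstack([c(S,370,170,100,75,4),c(D,205,155,100,75,4)])]))
cv2.imwrite("pics/m2.png",np.hstack([c(S,260,200,100,150,4),c(D,280,225,100,150,4)]))
E
```

```text
(no output)
```

View pics/m1.png

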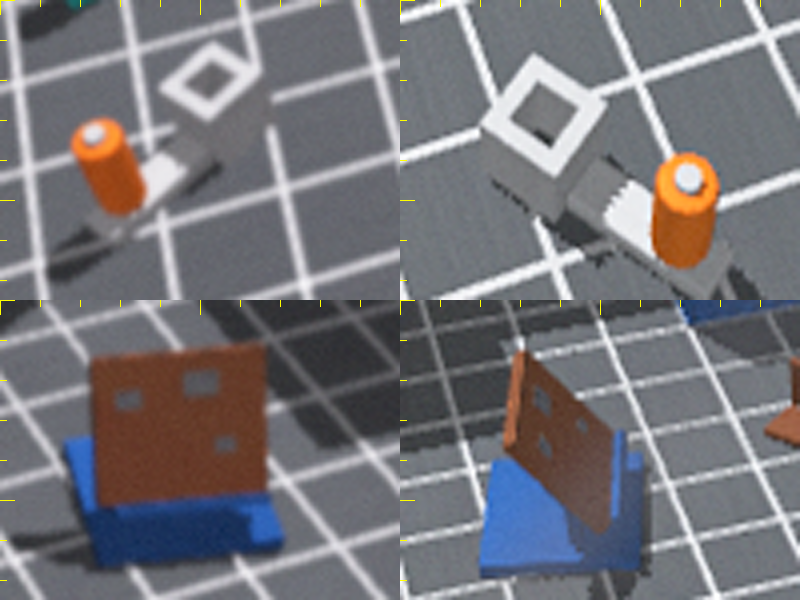

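View pics/m2.png

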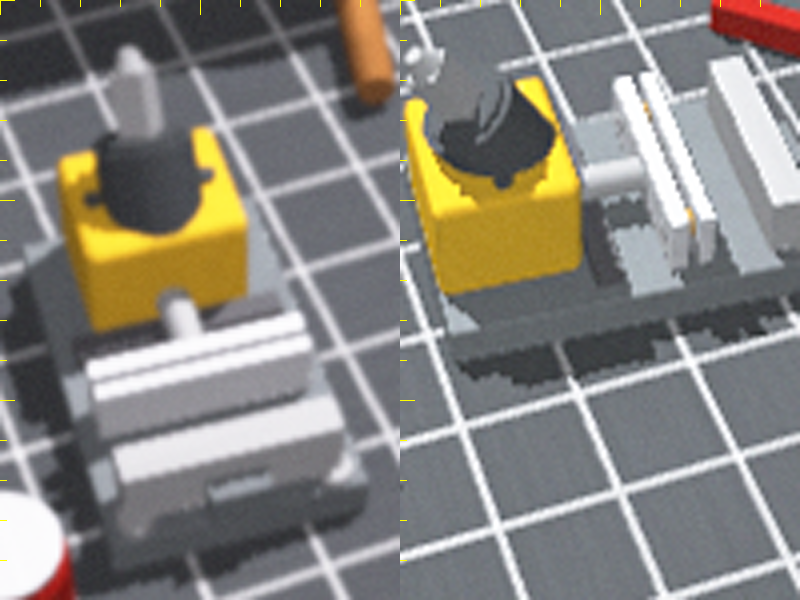

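```bash
cat > h.py <<'E'
import numpy as np, cv2
from scipy.optimize import least_squares
from scipy.spatial.transform import Rotation as R
from bench import arm
M={n:arm.camera_model(n) for n in("scene","side","wrist")}
def Tool(o):
    T=np.eye(4);T[:3,:3]=R.from_rotvec(o["tcp_rot"]).as_matrix();T[:3,3]=o["position"];return T
def proj(n,P,T=None):
    m=M[n];P=np.atleast_2d(P)
    if n=="wrist":
        W=np.linalg.inv(T@m["hand_eye"]);c=P@W[:3,:3].T+W[:3,3]
    else: c=P@np.array(m["R"]).T+m["t"]
    return np.c_[m["fx"]*c[:,0]/c[:,2]+m["cx"],m["fy"]*c[:,1]/c[:,2]+m["cy"]]
def ray(n,uv,T,z):  # wrist pixel -> plane z
    m=M[n];d=np.array([(uv[0]-m["cx"])/m["fx"],(uv[1]-m["cy"])/m["fy"],1.])
    if n=="wrist": A=T@m["hand_eye"];d=A[:3,:3]@d;c=A[:3,3]
    else: d=m["R"].T@d;c=-m["R"].T@m["t"]
    return c+d*(z-c[2])/d[2]
def rz(a):return R.from_euler("z",a).as_matrix()
def fit(model,obs,x0,Ts=None):
    # obs: list (cam, local points index list, pixels, T)
    def f(x):
        P=model(x); return np.concatenate([(proj(n,P[i],T)-px).ravel() for n,i,px,T in obs])
    s=least_squares(f,x0,loss="soft_l1",x_scale=np.maximum(np.abs(x0),.01)); return s.x,f(s.x).reshape(-1,2).round(1)
E
python3 - <<'E'
from h import *
q=lambda o,l:np.array(l,float)/4+o
# crank: x,y,yaw ; z on table
h=.01825
def crank(p):
    L=np.array([[-h,h,.04],[h,h,.04],[h,-h,.04],[-h,-h,.04],[.065,0,.066]])
    return L@rz(p[2]).T+[p[0],p[1],0]
for k in range(4):
  best=None
S=q((100,270),[[160,88],[210,42],[262,72],[210,122],[94,132]]);D=q((300,385),[[152,178],[85,122],[135,53],[207,103],[288,178]])
# order trial
g=[ray("scene",s,None,z) for s,z in zip(S,[.04]*4+[.066])];g2=[ray("side",s,None,z) for s,z in zip(D,[.04]*4+[.066])]
print("crank scene",np.round(g,3).tolist());print("side",np.round(g2,3).tolist())
c=(np.mean(g[:4],0)+np.mean(g2[:4],0))/2; gr=(g[4]+g2[4])/2
print("hub",c,"grip",gr,"dist",np.linalg.norm((gr-c)[:2]),"yaw",np.degrees(np.arctan2(*(gr-c)[1::-1])))
# plate
def plate(p):
    L=[[.005,-.05,.085],[.005,.05,.085],[.005,.05,0],[.005,-.05,0],[-.005,-.05,.085]]
    Rm=rz(p[3])@R.from_euler("y",-np.radians(35)).as_matrix()
    return np.array(L)@Rm.T+p[:3]
o=[("scene",[0,1,2,3],q((370,170),[[90,58],[264,44],[268,190],[98,203]]),None),("side",[0,1,2,3,4],q((205,155),[[116,152],[125,52],[215,135],[208,230],[104,147]]),None)]
x,r=fit(plate,o,[.4,-.2+.5,.03,0]);print("plate low edge",x.round(4),np.degrees(x[3]));print(r.tolist())
# fixture: x,y,yaw, shaft-end local x
def fx(p):
    L=np.array([[.06,-.055,.06],[.06,.055,.06],[-.11,-.0425,.087],[-.11,.0425,.087],[-.035,.0425,.087],[-.035,-.0425,.087],[p[3],0,.153]])
    return L@rz(p[2]).T+[p[0],p[1],0]
o=[("scene",[0,1,2,3,4,5,6],q((260,200),[[112,450],[333,395],[60,158],[208,128],[246,222],[88,262],[128,48]]),None),("side",[0,1,5,4,2,6],q((280,225),[[375,213],[310,65],[180,183],[140,80],[35,215],[20,55]]),None)]
x,r=fit(fx,o,[.5,.15,0,-.1]);print("fixture",x.round(4),np.degrees(x[2]));print(r.tolist())
E
```

```text
crank scene [[0.507, -0.343, 0.04], [0.486, -0.315, 0.04], [0.516, -0.293, 0.04], [0.538, -0.323, 0.04], [0.546, -0.372, 0.066]]
side [[0.505, -0.346, 0.04], [0.488, -0.316, 0.04], [0.517, -0.295, 0.04], [0.537, -0.324, 0.04], [0.548, -0.373, 0.066]]
hub [ 0.51177551 -0.31939011  0.04      ] grip [ 0.54711604 -0.37277865  0.066     ] dist 0.06402569730382904 yaw -56.49744425333147
plate low edge [ 0.5174  0.2765  0.0289 -0.2493] -14.28506057752936
[[-0.1, 0.7], [-0.3, 0.5], [-0.2, 0.9], [-0.4, 1.6], [-0.7, -2.9], [-0.4, -1.6], [-0.4, -0.8], [0.4, -0.5], [-0.9, 0.6]]
fixture [ 0.6227 -0.0262 -0.0811 -0.1047] -4.646200649783223
[[-0.6, 0.1], [-0.5, 0.3], [-2.3, -0.3], [0.1, -1.3], [0.8, 0.5], [-0.8, -0.1], [-0.4, 1.6], [-0.1, -2.4], [-0.5, -1.4], [1.0, 0.3], [0.6, -2.7], [-0.6, -0.3], [-0.7, -0.7]]
```

Grey crank with orange grip confirmed (hub tile ~(210,80), grip (95,135)); plate leans on the rest and the fits agree within 1–3 px. I'm moving to a pre-grasp over the plate.

```bash
cat >> h.py <<'E'
def go(p,Rm,T=None):
    """print turn (deg-limited rows) first, then the shift in the final tool axes"""
    T=Tool(arm.get_obs()) if T is None else T
    w=R.from_matrix(T[:3,:3].T@Rm).as_rotvec(); d=Rm.T@(np.array(p)-T[:3,3])*1000
    n=max(1,int(np.ceil(np.degrees(np.linalg.norm(w))/8))); m=max(1,int(np.ceil(np.linalg.norm(d)/40)))
    print("turn",w.round(3),"rows",n,"each",(w/n).round(3),"| shift",d.round(1),"rows",m,"each",(d/m).round(1))
def frame(x,z): 
    x=np.array(x,float);z=np.array(z,float);z/=np.linalg.norm(z);x-=z*(x@z);x/=np.linalg.norm(x);return np.c_[x,np.cross(z,x),z]
class O: pass
PL=np.array([.5174,.2765,.0289]);PY=-.2493
RP=rz(PY)@R.from_euler("y",-np.radians(35)).as_matrix()
FX=np.array([.6227,-.0262,0]);FY=-.0811
E
python3 - <<'E'
from h import *
Rg=frame(RP[:,0],-RP[:,2]); up=PL+.085*RP[:,2]
print("upper",up); go(up+.07*RP[:,2],Rg)
T=Tool(arm.get_obs()); print(T[:3,:3].round(2))
E
```

```text
upper [0.47015321 0.28852886 0.09852792]
turn [-0.468  0.484  1.483] rows 12 each [-0.039  0.04   0.124] | shift [223.2 129.2 249. ] rows 9 each [24.8 14.4 27.7]
[[ 0.28  0.96  0.  ]
 [ 0.96 -0.28  0.  ]
 [ 0.   -0.   -1.  ]]
```

```bash
python3 -m crank '[[-0.039,0.040,0.124,0,0,0,0],[-0.039,0.040,0.124,0,0,0,0],[-0.039,0.040,0.124,0,0,0,0],[-0.039,0.040,0.124,0,0,0,0],[-0.039,0.040,0.124,0,0,0,0],[-0.039,0.040,0.124,0,0,0,0],[-0.039,0.040,0.124,0,0,0,0],[-0.039,0.040,0.124,0,0,0,0],[-0.039,0.040,0.124,0,0,0,0],[-0.039,0.040,0.124,0,0,0,0],[-0.039,0.040,0.124,0,0,0,0],[-0.039,0.040,0.124,0,0,0,0]]' 60
python3 -m crank '[[0,0,0,25,14.4,27.7,0.3],[0,0,0,25,14.4,27.7,0.3],[0,0,0,25,14.4,27.7,0.5],[0,0,0,25,14.4,27.7,0.5],[0,0,0,25,14.4,27.7,0.5],[0,0,0,25,14.4,27.7,0.5],[0,0,0,25,14.4,27.7,0.5],[0,0,0,25,14.4,27.7,0.5],[0,0,0,23.2,14,27.4,0.5],[0,0,0,0,0,0,0.5],[0,0,0,0,0,0,0.5]]'
python3 - <<'E'
from h import *
o=arm.get_obs();T=Tool(o);im=arm.grab_frame("wrist")[:,:,::-1].copy()
np.save("pics/T1.npy",T)
L=np.array([[.005,-.05,.085],[.005,.05,.085],[-.005,.05,.085],[-.005,-.05,.085],[.005,-.05,.0],[.005,.05,.0]])
uv=proj("wrist",L@RP.T+PL,T);print(uv.round(0).tolist(),o["joints"].round(2))
cv2.imwrite("pics/w1raw.png",im)
for u in uv: cv2.circle(im,tuple(int(v) for v in u),3,(0,255,0),1)
cv2.imwrite("pics/w1.png",im)
Rg=frame(RP[:,0],-RP[:,2]);go(PL+(.085-.033)*RP[:,2],Rg)
E
```

```text
time: 1.3
position: [0.2322, 0.498, 0.2293]
tcp_rot: [2.979, -0.189, 0.828]
contact_force: [0.1, 0.9, -5.8]
width: 0.0855
time: 2.4
position: [0.5322, 0.3256, 0.1323]
tcp_rot: [2.978, -0.192, 0.824]
contact_force: [0.4, 0.3, -5.1]
width: 0.0428
[[200.0, 462.0], [202.0, 296.0], [181.0, 293.0], [182.0, 459.0], [243.0, 367.0], [249.0, 245.0]] [ 0.76  0.29 -0.54  0.39 -0.42  2.38]
turn [-0.056  0.069  0.105] rows 1 each [-0.056  0.069  0.105] | shift [-61.1  52.1  32.2] rows 3 each [-20.4  17.4  10.7]
```

View pics/w1.png

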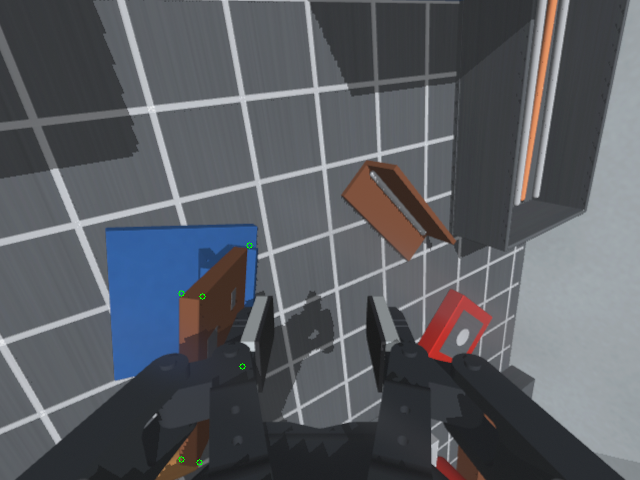

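Markers from the fit sit on the plate's upper corners (182,293), (203,297) and the far lower corner (248,246) within ~2 px. The rotation drifted the TCP, so I'm backing off and re-aligning.

```bash
python3 -m crank '[[0,0,0,0,0,-35,0.5],[0,0,0,0,0,-35,0.5],[-0.028,0.034,0.052,0,0,0,0.5],[-0.028,0.034,0.052,0,0,0,0.5],[0,0,0,-20,17,0,0.5],[0,0,0,-20,17,0,0.5],[0,0,0,-20,17,0,0.5],[0,0,0,0,0,0,0.5],[0,0,0,0,0,0,0.5]]'
python3 - <<'E'
from h import *
print(arm.get_obs()["contact_force"])
Rg=frame(RP[:,0],-RP[:,2]);go(PL+(.085-.033)*RP[:,2],Rg)
E
```

```text
time: 3.35
position: [0.4364, 0.2962, 0.1599]
tcp_rot: [2.907, -0.36, 0.919]
contact_force: [0.9, 0.5, -5.1]
width: 0.0426
[ 0.91123202  0.47874069 -5.08678327]
turn [-0.004 -0.001  0.002] rows 1 each [-0.004 -0.001  0.002] | shift [ -6.9  -0.9 103.2] rows 3 each [-2.3 -0.3 34.4]
```

```bash
python3 -m crank '[[-0.004,0,0,-7,-1,0,0.5],[0,0,0,0,0,30,0.5],[0,0,0,0,0,30,0.5],[0,0,0,0,0,25,0.5],[0,0,0,0,0,17,0.5],[0,0,0,0,0,0,0.5]]'
python3 - <<'E'
from h import *
Rg=frame(RP[:,0],-RP[:,2]);go(PL+(.085-.033)*RP[:,2],Rg)
E
```

```text
time: 3.95
position: [0.4889, 0.2826, 0.0702]
tcp_rot: [2.901, -0.365, 0.913]
contact_force: [0.6, 0.5, -4.9]
width: 0.0425
turn [0.004 0.    0.   ] rows 1 each [0.004 0.    0.   ] | shift [ 0.2 -1.1 -1.4] rows 1 each [ 0.2 -1.1 -1.4]
```

```bash
python3 -m crank '[[0,0,0,0,0,-1,1],[0,0,0,0,0,0,1],[0,0,0,0,0,0,1],[0,0,0,0,0,0,1],[0,0,0,0,0,0,1],[0,0,0,0,0,0,1]]' 70
python3 - <<'E'
from h import *
o=arm.get_obs();np.save("pics/Tgrasp.npy",Tool(o));print(o["contact_force"],o["joints"].round(2))
E
```

```text
time: 4.55
position: [0.4873, 0.2841, 0.0735]
tcp_rot: [2.905, -0.363, 0.916]
contact_force: [-4.0, 4.2, -2.0]
width: 0.0096
[-3.9636167   4.18532201 -1.99528022] [ 0.82  0.31 -0.76  0.18 -0.53  2.55]
```

```bash
cat >> h.py <<'E'
RF=rz(FY)
def inhand(): # plate pose in tool frame from the grasp
    T=np.load("pics/Tgrasp.npy");return T[:3,:3].T@RP,T[:3,:3].T@(PL-T[:3,3])
def platego(lx,lz):
    Rh,ph=inhand(); Rt=RF@Rh.T; p=FX+RF@np.array([lx,0,lz])-Rt@ph; go(p,Rt); return p
E
python3 -m crank '[[0,0,0,0,0,-15,1],[0,0,0,0,0,-30,1],[0,0,0,0,0,-35,1],[0,0,0,0,0,-35,1],[0,0,0,0,0,-20,1],[0,0,0,0,0,0,1]]'
python3 - <<'E'
from h import *
print(inhand()[1].round(4)); platego(.0515,.10)
E
```

```text
time: 5.15
position: [0.4117, 0.3036, 0.185]
tcp_rot: [2.906, -0.362, 0.917]
contact_force: [1.5, 1.8, -10.2]
width: 0.0091
[-0.0001  0.      0.0543]
turn [ 0.051 -0.61  -0.162] rows 5 each [ 0.01  -0.122 -0.032] | shift [288.4 311.9  30.5] rows 11 each [26.2 28.4  2.8]
```

```bash
python3 -m crank '[[0.009,-0.102,-0.027,0,0,0,1],[0.009,-0.102,-0.027,0,0,0,1],[0.009,-0.102,-0.027,0,0,0,1],[0.009,-0.102,-0.027,0,0,0,1],[0.009,-0.102,-0.027,0,0,0,1],[0.006,-0.1,-0.027,0,0,0,1],[0,0,0,0,0,0,1]]'
python3 - <<'E'
from h import *
platego(.0515,.11)
E
```

```text
time: 5.85
position: [0.4153, 0.301, 0.1813]
tcp_rot: [3.134, -0.135, -0.001]
contact_force: [1.0, 1.3, -10.4]
width: 0.0089
turn [ 0.005  0.001 -0.005] rows 1 each [ 0.005  0.001 -0.005] | shift [284.6 309.6  16.9] rows 11 each [25.9 28.1  1.5]
```

```bash
python3 -m crank '[[0,0,0,20,22,0,1],[0,0,0,30,33,0,1],[0,0,0,30,33,0,1],[0,0,0,30,33,0,1],[0,0,0,30,33,0,1],[0,0,0,30,33,0,1],[0,0,0,30,33,0,1],[0,0,0,30,33,0,1],[0.005,0,-0.005,30,33,8,1],[0,0,0,24,23.6,8,1],[0,0,0,0,0,0,1],[0,0,0,0,0,0,1]]'
python3 - <<'E'
from h import *
platego(.0515,.11)
o=arm.get_obs();T=Tool(o);np.save("pics/T2.npy",T);im=arm.grab_frame("wrist")[:,:,::-1].copy();s=arm.grab_frame("side")[:,:,::-1].copy()
L=np.array([[.06,-.055,.06],[.06,.055,.06],[-.035,-.0425,.087],[-.035,.0425,.087]])@RF.T+FX
Rh,ph=inhand();B=T[:3,:3]@ph+T[:3,3]+(np.array([[0.005,-.05,0],[.005,.05,0],[-.005,-.05,0],[-.005,-.05,.085],[.005,-.05,.085]])@(T[:3,:3]@Rh).T)
for i,cam in ((im,"wrist"),(s,"side")):
    for P,c in ((L,(0,255,0)),(B,(255,0,255))):
        uv=proj(cam,P,T);print(cam,uv.round(0).tolist())
        for u in uv: cv2.circle(i,tuple(int(v) for v in u),2,c,1)
sc=cv2.resize(s[160:320,260:420],None,fx=3,fy=3,interpolation=cv2.INTER_CUBIC)
w=cv2.resize(im,(400,300));ww=np.zeros((480,880-480,3),np.uint8);ww[:300]=w
cv2.imwrite("pics/w2.png",np.hstack([sc[:,:400],ww])); cv2.imwrite("pics/w2full.png",im)
E
```

```text
time: 7.05
position: [0.6691, -0.0299, 0.1654]
tcp_rot: [-3.137, 0.123, 0.005]
contact_force: [-0.3, 1.1, -10.9]
width: 0.0089
turn [-0.001  0.004  0.002] rows 1 each [-0.001  0.004  0.002] | shift [5.1 0.1 1. ] rows 1 each [5.1 0.1 1. ]
wrist [[338.0, 302.0], [341.0, 163.0], [208.0, 304.0], [195.0, 187.0]]
wrist [[329.0, 333.0], [330.0, 182.0], [314.0, 333.0], [310.0, 447.0], [334.0, 447.0]]
side [[374.0, 276.0], [357.0, 240.0], [326.0, 271.0], [316.0, 242.0]]
side [[370.0, 257.0], [355.0, 224.0], [365.0, 258.0], [368.0, 224.0], [373.0, 223.0]]
```

View pics/w2.png

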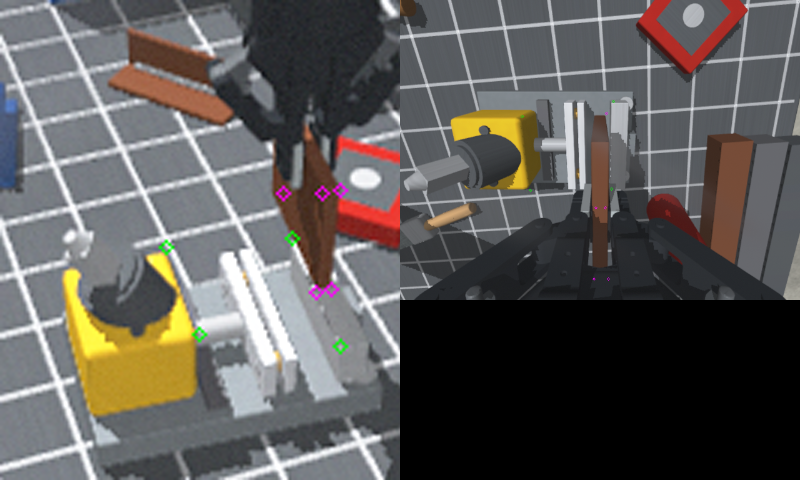

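```bash
python3 - <<'E'
import cv2
im=cv2.imread("pics/w2full.png")[130:330,0:380]
im=cv2.resize(im[:, :],None,fx=2,fy=2,interpolation=cv2.INTER_CUBIC)
for i in range(0,380,50): cv2.line(im,(2*i,0),(2*i,10),(0,255,255),1)
for i in range(0,200,50): cv2.line(im,(0,2*i),(10,2*i),(0,255,255),1)
cv2.imwrite("pics/w2c.png",im)
E
```

```text
(no output)
```

View pics/w2c.png

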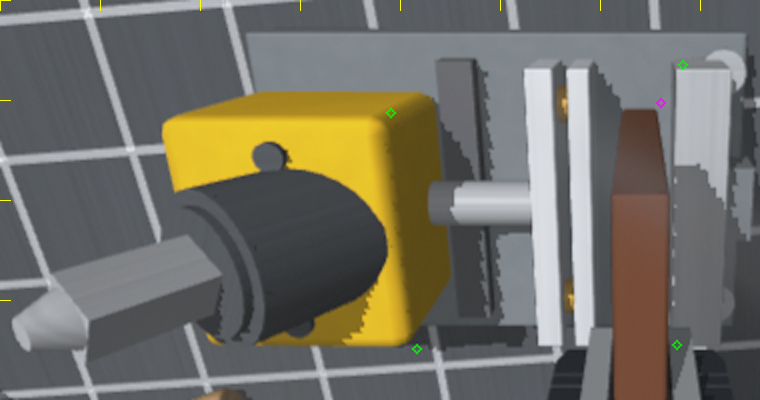

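Fixed jaw's face edge appears at raw px ~(338,163)–(336,300), about 2.5 px (≈2 mm) nearer than modelled; plate bottom corner agrees (329,185). Correcting the fixture by −1.8 mm in x, and fitting the square shaft's flats from its end corners (52,277), (91,320), (88,362) in the crop.

```bash
cat >> h.py <<'E'
FX=FX-RF@np.array([.0018,0,0])
def shaft(p): # p: local x,y of the shoulder centre, flat angle -> axes, shoulder point
    S=RF@R.from_euler("y",-np.radians(30)).as_matrix()@rz(p[2]); b=FX+RF@np.array([p[0],p[1],.115]); return S,b
E
python3 - <<'E'
from h import *
platego(.0515,.027)
T=np.load("pics/T2.npy")
px=np.array([[52,277],[91,320],[88,362],[22,333]])/2+[0,130]
h=.009
for k in range(4):
  for ph0 in (-.7,-.3,.1,.5):
    c=[(-h,-h),(h,-h),(h,h),(-h,h)]; c=[c[(k+j)%4] for j in range(3)]
    def model(p):
        S,b=shaft(p); L=np.array([[*c[0],.034],[*c[1],.034],[*c[2],.034],[0,0,.044]]);return L@S.T+b
    x,r=fit(model,[("wrist",[0,1,2,3],px,T)],[-.083,0.001,ph0])
    if np.abs(r).max()<6: print(k,ph0,x.round(4),np.degrees(x[2]).round(1)%90,r.tolist())
E
```

```text
turn [-0.002  0.003  0.004] rows 1 each [-0.002  0.003  0.004] | shift [ 3.5  1.5 85.4] rows 3 each [ 1.2  0.5 28.5]
```

```bash
python3 -m crank '[[0,0.003,0.003,3.5,1,0,1],[0,0,0,0,0,25,1],[0,0,0,0,0,25,1],[0,0,0,0,0,20,1],[0,0,0,0,0,10,1],[0,0,0,0,0,2,1],[0,0,0,0,0,0,1]]'
python3 - <<'E'
from h import *
platego(.0515,.024)
T=np.load("pics/T2.npy")
px=np.array([[52,277],[91,320],[88,362],[22,333]])/2+[0,130]
h=.009;res=[]
for k in range(4):
  for ph0 in (-.7,-.3,.1,.5):
    c=[(-h,-h),(h,-h),(h,h),(-h,h)]
    for s in (1,-1):
     cc=[c[(k+s*j)%4] for j in range(3)]
     def model(p):
        S,b=shaft(p); L=np.array([[*cc[0],.034],[*cc[1],.034],[*cc[2],.034],[0,0,.044]]);return L@S.T+b
     x,r=fit(model,[("wrist",[0,1,2,3],px,T)],[-.083,0.001,ph0]);res.append((np.abs(r).sum(),x.round(4).tolist(),np.degrees(x[2])%90,r.tolist()))
for a in sorted(res,key=lambda a:a[0])[:3]:print(a)
E
```

```text
time: 7.85
position: [0.6742, -0.0301, 0.0863]
tcp_rot: [-3.137, 0.125, -0.006]
contact_force: [0.9, 1.5, -10.2]
width: 0.009
turn [-0.002 -0.003  0.001] rows 1 each [-0.002 -0.003  0.001] | shift [-1.9  0.3  7.9] rows 1 each [-1.9  0.3  7.9]
(np.float64(4.8), [-0.0859, -0.0016, -2.1301], np.float64(57.9536009882798), [[0.1, -2.0], [-0.4, -0.1], [-0.4, 0.5], [0.7, 0.6]])
(np.float64(4.8), [-0.0859, -0.0016, -2.1301], np.float64(57.9535978092064), [[0.1, -2.0], [-0.4, -0.1], [-0.4, 0.5], [0.7, 0.6]])
(np.float64(4.8), [-0.0859, -0.0016, -2.1301], np.float64(57.953596422554995), [[0.1, -2.0], [-0.4, -0.1], [-0.4, 0.5], [0.7, 0.6]])
```

```bash
python3 -m crank '[[0,-0.003,0,-2,0,3,1],[0,0,0,0,0,2,1],[0,0,0,0,0,1,1],[0,0,0,0,0,0,1]]'
python3 -m crank '[[0,0,0,0,0,1,1],[0,0,0,0,0,0,1]]'
python3 - <<'E'
from h import *
platego(.0515,.024)
E
```

```text
time: 8.25
position: [0.672, -0.0304, 0.0797]
tcp_rot: [-3.136, 0.126, -0.0]
contact_force: [-0.1, 1.1, -9.9]
width: 0.0088
time: 8.45
position: [0.6719, -0.0304, 0.0786]
tcp_rot: [-3.136, 0.126, 0.0]
contact_force: [1.2, 1.5, -9.8]
width: 0.0089
turn [-0.002  0.001  0.   ] rows 1 each [-0.002  0.001  0.   ] | shift [ 0.4 -0.2  0.2] rows 1 each [ 0.4 -0.2  0.2]
```

```bash
python3 -m crank '[[0,0,0,0,0,1,1],[0,0,0,0,0,0,1]]'
python3 -m crank '[[0,0,0,0,0,1,1],[0,0,0,0,0,0,1]]'
```

```text
time: 8.65
position: [0.6719, -0.0304, 0.0774]
tcp_rot: [-3.136, 0.126, 0.001]
contact_force: [-0.3, 0.9, -10.3]
width: 0.009
time: 8.85
position: [0.6721, -0.0303, 0.0769]
tcp_rot: [-3.136, 0.125, -0.0]
contact_force: [-0.3, 1.6, -8.5]
width: 0.0093
```

```bash
python3 -m crank '[[0,0,0,0,0,1,1],[0,0,0,0,0,0,1]]'
python3 -m crank '[[0,0,0,0,0,1,1],[0,0,0,0,0,0,1]]'
```

```text
time: 9.05
position: [0.6722, -0.0303, 0.0769]
tcp_rot: [-3.136, 0.125, -0.001]
contact_force: [-2.6, 1.2, -0.7]
width: 0.0091
time: 9.25
position: [0.6723, -0.0303, 0.0768]
tcp_rot: [-3.136, 0.125, -0.003]
contact_force: [-4.5, 0.7, 5.8]
width: 0.0088
```

```bash
python3 -m crank '[[0,0,0,0,0,-1,1],[0,0,0,0,0,0,1],[0,0,0,0,0,0,0.9],[0,0,0,0,0,0,0.8],[0,0,0,0,0,0,0.7],[0,0,0,0,0,0,0.6],[0,0,0,0,0,0,0.6]]'
python3 -m crank '[[0,0,0,0,0,-5,0.6],[0,0,0,0,0,-15,0.6],[0,0,0,0,0,-30,0.6],[0,0,0,0,0,-40,0.6],[0,0,0,0,0,-30,0.6],[0,0,0,0,0,0,0.3]]'
python3 - <<'E'
from h import *
o=arm.get_obs();T=Tool(o);im=arm.grab_frame("wrist")[:,:,::-1].copy();cv2.imwrite("pics/w3.png",im)
P=FX+RF@np.array([.0515,0,.024]);B=P+np.array([[-.005,-.05,.085],[.005,-.05,.085],[.005,.05,.085],[-.005,.05,.085]])@RF.T
print(proj("wrist",B,T).round(0).tolist())
s=arm.grab_frame("side")[:,:,::-1];sc=cv2.resize(s[170:320,270:400],None,fx=2,fy=2);im[:300,640-260:]=sc
cv2.imwrite("pics/w3m.png",im)
E
```

```text
time: 9.95
position: [0.672, -0.0304, 0.0749]
tcp_rot: [-3.136, 0.126, 0.001]
contact_force: [-0.6, 0.4, -5.5]
width: 0.0339
time: 10.55
position: [0.6753, -0.0308, 0.2013]
tcp_rot: [-3.136, 0.125, -0.016]
contact_force: [-0.0, 1.6, -4.3]
width: 0.0472
[[309.0, 304.0], [323.0, 304.0], [323.0, 172.0], [308.0, 172.0]]
```

View pics/w3m.png

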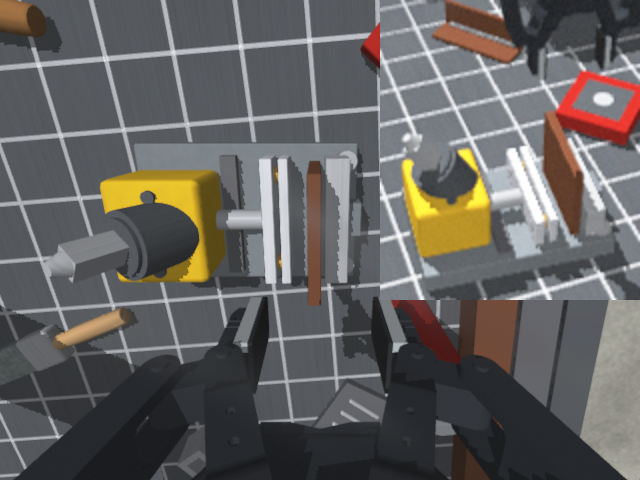

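Plate stands upright, centred between the jaws (px 309–323 × 172–304 as predicted). Now on to the crank.

```bash
cat >> h.py <<'E'
HUB=np.array([.5118,-.3194,0]);HY=np.radians(-56.5)
def hubgo(z,T=None): go(HUB+[0,0,z],frame(rz(HY)[:,1],[0,0,-1]),T)
SH=[-.0859,-.0016,np.radians(58-90)]
E
python3 - <<'E'
from h import *
hubgo(.14);print(arm.get_obs()["joints"].round(2))
E
```

```text
turn [-0.002 -0.002 -0.665] rows 5 each [-0.    -0.    -0.133] | shift [-293.2  152.2   55.6] rows 9 each [-32.6  16.9   6.2]
[-0.05  0.53  0.2   1.23  0.    1.6 ]
```

```bash
python3 -m crank '[[0,0,-0.111,0,0,0,0.25],[0,0,-0.111,0,0,0,0.25],[0,0,-0.111,0,0,0,0.25],[0,0,-0.111,0,0,0,0.25],[0,0,-0.111,0,0,0,0.25],[0,0,-0.111,0,0,0,0.25]]'
python3 -m crank '[[0,0,0,-32,17,0,0.25],[0,0,0,-32,17,0,0.25],[0,0,0,-32,17,0,0.25],[0,0,0,-32,17,5,0.25],[0,0,0,-32,17,10,0.25],[0,0,0,-32,17,10,0.25],[0,0,0,-32,17,10,0.25],[0,0,0,-32,17,10,0.25],[0,0,0,-30,15,10,0.25],[0,0,0,0,0,0,0.25],[0,0,0,0,0,0,0.25]]'
python3 - <<'E'
from h import *
hubgo(.009)
o=arm.get_obs();T=Tool(o);np.save("pics/T4.npy",T);im=arm.grab_frame("wrist")[:,:,::-1].copy();cv2.imwrite("pics/w4raw.png",im)
h=.01825;L=np.array([[-h,-h,.04],[-h,h,.04],[h,h,.04],[h,-h,.04],[.065,0,.064]])@rz(HY).T+HUB
uv=proj("wrist",L,T);print(uv.round(0).tolist())
x0,y0=np.clip(uv.mean(0)-[130,100],0,[380,280]).astype(int)
print(x0,y0)
for u in uv: cv2.circle(im,tuple(int(v) for v in u),1,(0,255,0),1)
cv2.imwrite("pics/w4.png",cv2.resize(im[y0:y0+200,x0:x0+260],None,fx=3,fy=3,interpolation=cv2.INTER_CUBIC))
E
```

```text
time: 11.25
position: [0.6702, -0.0306, 0.1921]
tcp_rot: [-3.001, -0.913, 0.007]
contact_force: [0.2, 0.9, -4.7]
width: 0.0639
time: 12.35
position: [0.5153, -0.3139, 0.1373]
tcp_rot: [-3.002, -0.903, 0.003]
contact_force: [0.6, 1.7, -5.0]
width: 0.0643
turn [-0.007 -0.    -0.   ] rows 1 each [-0.007 -0.    -0.   ] | shift [ -5.9   2.6 128.3] rows 4 each [-1.5  0.7 32.1]
[[288.0, 222.0], [339.0, 222.0], [338.0, 269.0], [290.0, 269.0], [314.0, 341.0]]
183 164
```

View pics/w4.png

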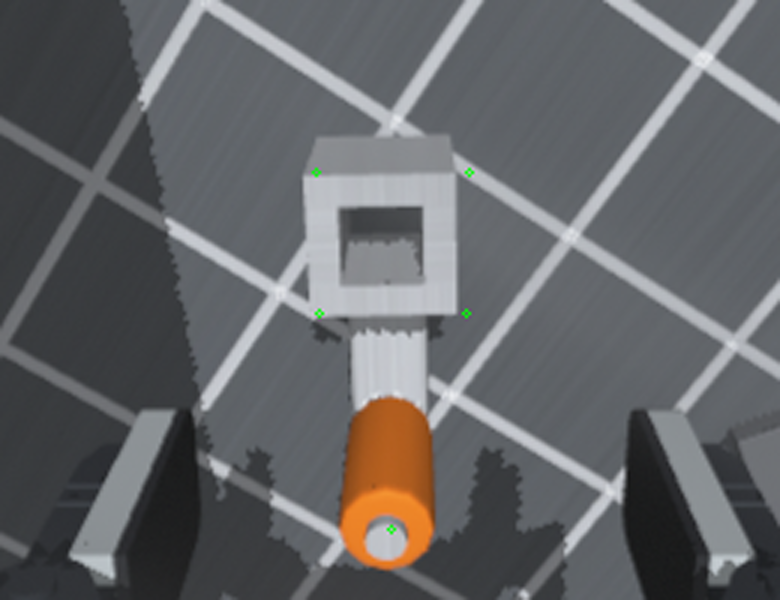

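Crop shows hub top corners (305,177), (457,175), (457,314), (310,318) and grip top ≈(387,533), ~3 px left of the prediction. Refitting.

```bash
python3 - <<'E'
from h import *
T=np.load("pics/T4.npy");h=.01825
px=np.array([[305,177],[457,175],[457,314],[310,318],[387,534]])/3+[183,164]
def m(p): return np.array([[-h,-h,.04],[-h,h,.04],[h,h,.04],[h,-h,.04],[.065,0,.064]])@rz(p[2]).T+[p[0],p[1],0]
x,r=fit(m,[("wrist",[0,1,2,3,4],px,T)],[*HUB[:2],HY]);print(x.round(4),np.degrees(x[2]),r.tolist())
open("h.py","a").write(f"HUB=np.array([{x[0]:.4f},{x[1]:.4f},0]);HY={x[2]:.4f}\n")
import h,importlib;importlib.reload(h).hubgo(.009)
E
```

```text
[ 0.5101 -0.3213 -0.9694] -55.54087178236791 [[-0.2, 0.1], [-0.1, -0.0], [0.0, 0.4], [0.5, -0.2], [-0.1, -0.4]]
turn [-0.006 -0.001 -0.016] rows 1 each [-0.006 -0.001 -0.016] | shift [ -9.5   2.9 129.1] rows 4 each [-2.4  0.7 32.3]
```

```bash
python3 -m crank '[[-0.006,0,-0.016,-9.5,3,0,0.25],[0,0,0,0,0,20,0.25],[0,0,0,0,0,30,0.25],[0,0,0,0,0,30,0.25],[0,0,0,0,0,20,0.25],[0,0,0,0,0,0,0.25],[0,0,0,0,0,0,0.25]]'
python3 -c "
from h import *
hubgo(.009)"
```

```text
time: 13.1
position: [0.5118, -0.3213, 0.0398]
tcp_rot: [2.997, 0.933, 0.004]
contact_force: [1.0, 1.1, -4.9]
width: 0.0639
turn [ 0.003 -0.001  0.002] rows 1 each [ 0.003 -0.001  0.002] | shift [-1.3 -1.  30.8] rows 1 each [-1.3 -1.  30.8]
```

```bash
python3 -m crank '[[0.003,0,0.002,-1,-1,10,0.25],[0,0,0,0,0,15,0.25],[0,0,0,0,0,6,0.25],[0,0,0,0,0,0,0.25],[0,0,0,0,0,0,0.25]]'
python3 -c "
from h import *
hubgo(.009)"
```

```text
time: 13.6
position: [0.5103, -0.3225, 0.0094]
tcp_rot: [3.0, 0.928, 0.003]
contact_force: [0.9, 1.0, -5.7]
width: 0.0642
turn [ 0.001 -0.002 -0.001] rows 1 each [ 0.001 -0.002 -0.001] | shift [ 0.5 -1.1  0.4] rows 1 each [ 0.5 -1.1  0.4]
```

```bash
python3 -m crank '[[0,0,0,0,-1,0,0.25],[0,0,0,0,0,0,1],[0,0,0,0,0,0,1],[0,0,0,0,0,0,1],[0,0,0,0,0,0,1],[0,0,0,0,0,0,1]]' 90
python3 -c "
from h import *
hubgo(.009)"
```

```text
time: 14.2
position: [0.5102, -0.3216, 0.0097]
tcp_rot: [3.0, 0.928, 0.005]
contact_force: [2.0, 2.6, 2.4]
width: 0.035
turn [ 0.002 -0.003 -0.001] rows 1 each [ 0.002 -0.003 -0.001] | shift [ 0.1 -0.3  0.7] rows 1 each [ 0.1 -0.3  0.7]
```

```bash
cat >> h.py <<'E'
def shaftgo(s,off=(0,-.0003,.0097)):
    S,b=shaft(SH); Rt=frame(S[:,1],-S[:,2]); go(b+s*S[:,2]-Rt@np.array(off),Rt)
E
python3 -m crank '[[0,0,0,0,0,-10,1],[0,0,0,0,0,-30,1],[0,0,0,0,0,-40,1],[0,0,0,0,0,-40,1],[0,0,0,0,0,-40,1],[0,0,0,0,0,-40,1],[0,0,0,0,0,-30,1],[0,0,0,0,0,0,1]]'
python3 - <<'E'
from h import *
shaftgo(.1); print(arm.get_obs()["width"])
E
```

```text
time: 15.0
position: [0.5105, -0.3229, 0.2427]
tcp_rot: [2.996, 0.926, 0.009]
contact_force: [0.7, 0.9, -8.6]
width: 0.0351
turn [-0.386  0.346 -0.323] rows 5 each [-0.077  0.069 -0.065] | shift [ 223.3 -214.5    1. ] rows 8 each [ 27.9 -26.8   0.1]
0.035067931861445176
```

```bash
python3 -m crank '[[-0.0643,0.0577,-0.0538,0,0,0,1],[-0.0643,0.0577,-0.0538,0,0,0,1],[-0.0643,0.0577,-0.0538,0,0,0,1],[-0.0643,0.0577,-0.0538,0,0,0,1],[-0.0643,0.0577,-0.0538,0,0,0,1],[-0.0643,0.0577,-0.0538,0,0,0,1],[0,0,0,0,0,0,1]]'
python3 - <<'E'
from h import *
shaftgo(.1); print(arm.get_obs()["joints"].round(2))
E
```

```text
time: 15.7
position: [0.5027, -0.3184, 0.2319]
tcp_rot: [2.523, 1.258, 0.631]
contact_force: [-1.0, 1.2, -10.9]
width: 0.0355
turn [-0.018  0.002 -0.008] rows 1 each [-0.018  0.002 -0.008] | shift [ 226.7 -201.9   -4.4] rows 8 each [ 28.3 -25.2  -0.5]
[-0.73  0.11 -0.47  0.58  0.3  -0.02]
```

```bash
python3 -m crank '[[-0.018,0.002,-0.008,15,-13,-4,1],[0,0,0,28,-25,0,1],[0,0,0,28,-25,0,1],[0,0,0,28,-25,0,1],[0,0,0,28,-25,0,1],[0,0,0,28,-25,0,1],[0,0,0,28,-25,0,1],[0,0,0,26,-22,0,1],[0,0,0,18,-14,0,1],[0,0,0,0,0,0,1],[0,0,0,0,0,0,1]]'
python3 - <<'E'
from h import *
shaftgo(.08)
o=arm.get_obs();T=Tool(o);np.save("pics/T5.npy",T);im=arm.grab_frame("wrist")[:,:,::-1].copy();cv2.imwrite("pics/w5raw.png",im)
S,b=shaft(SH);h=.009
L=np.array([[h,h,.034],[-h,h,.034],[-h,-h,.034],[h,-h,.034],[0,0,.044],[-h,h,0],[-h,-h,0]])@S.T+b
uv=proj("wrist",L,T);print(uv.round(1).tolist())
for u in uv: cv2.circle(im,tuple(int(round(v)) for v in u),1,(0,255,0),1)
x0,y0=np.clip(uv.mean(0)-[130,100],0,[380,280]).astype(int);print(x0,y0)
cv2.imwrite("pics/w5.png",cv2.resize(im[y0:y0+200,x0:x0+260],None,fx=3,fy=3,interpolation=cv2.INTER_CUBIC))
E
```

```text
time: 16.8
position: [0.4881, -0.0204, 0.2147]
tcp_rot: [2.489, 1.26, 0.643]
contact_force: [1.6, 1.4, -9.5]
width: 0.0354
turn [ 0.008 -0.     0.007] rows 1 each [ 0.008 -0.     0.007] | shift [-1.9 -9.3 20.1] rows 1 each [-1.9 -9.3 20.1]
[[332.1, 250.4], [332.6, 224.8], [305.2, 224.6], [305.4, 250.2], [318.8, 242.7], [331.1, 211.6], [307.0, 211.4]]
188 130
```

View pics/w5.png

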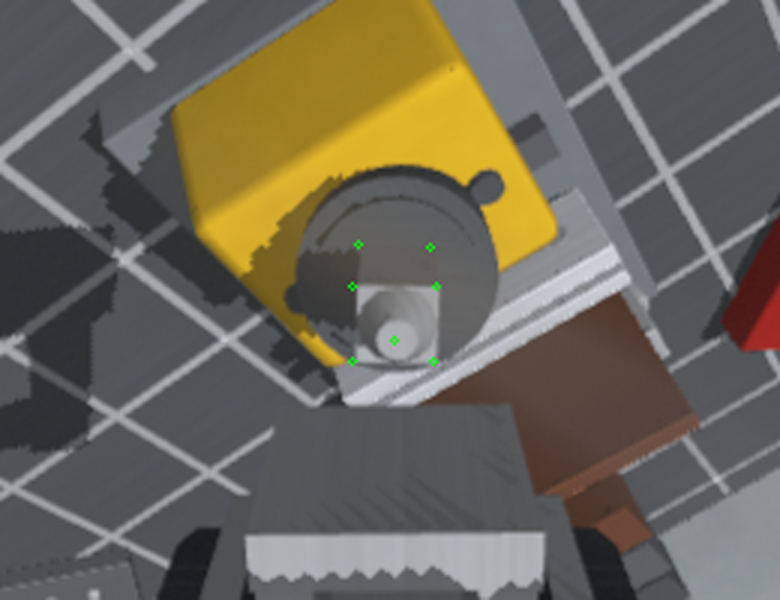

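```bash
python3 - <<'E'
from h import *
T=np.load("pics/T5.npy");I=np.eye(4)
tp=lambda P:proj("wrist",np.array(P),I)
print("hub pred",tp([[-.01825,-.01855,.0097],[.01825,-.01855,.0097],[-.01825,-.01855,-.0303],[.01825,-.01855,-.0303]]).round(1).tolist())
print("hub seen",(np.array([[275,404],[513,404],[246,534],[545,534]])/3+[188,130]).round(1).tolist())
# fit hub offset in tool as the camera sees it
px=np.array([[275,404],[513,404],[246,534],[545,534]])/3+[188,130]
m=lambda p:np.array([[-.01825,-.01825,0],[.01825,-.01825,0],[-.01825,-.01825,-.04],[.01825,-.01825,-.04]])@R.from_rotvec([0,0,p[3]]).as_matrix().T+p[:3]
x,r=fit(m,[("wrist",[0,1,2,3],px,I)],[0,0,.0097,0]);print("hub in tool (cam)",x.round(4),r.tolist())
# shaft in tool as the camera sees: fit full pose translation+rot small
h=.009;S,b=shaft(SH)
px=np.array([[437,361],[439,287],[357,287],[357,362],[397,340]])/3+[188,130]
L=np.array([[h,h,.034],[-h,h,.034],[-h,-h,.034],[h,-h,.034],[0,0,.044]])
m=lambda p:L@(S@rz(p[3])).T+b+S@p[:3]
f=fit(m,[("wrist",[0,1,2,3,4],px,T)],[0,0,0,0.]);print("shaft corr (S axes)",f[0].round(4),f[1].tolist())
E
```

```text
hub pred [[284.0, 265.0], [360.4, 265.0], [273.4, 307.5], [372.3, 307.5]]
hub seen [[279.7, 264.7], [359.0, 264.7], [270.0, 308.0], [369.7, 308.0]]
hub in tool (cam) [-0.0012 -0.0013  0.0077 -0.0009] [[1.4, 0.1], [-0.5, 0.1], [-0.7, -0.1], [0.3, -0.1]]
shaft corr (S axes) [ 0.0015  0.0011 -0.0032  0.0045] [[-0.1, 0.4], [-0.3, -0.1], [0.0, -0.2], [0.2, -0.0], [0.1, -0.0]]
```

Square end at crop (357–439, 287–361) lies within ~1 mm of the prediction, angle agrees within 0.3°. Applying the relative correction and moving in on the axis.

```bash
cat >> h.py <<'E'
_sh=shaft
def shaft(p):
    S,b=_sh(p); return S,b+S@np.array([.0006,.0009,0])
def shaftgo(s,off=(-.0012,-.0003,.0097)):
    S,b=shaft(SH); Rt=frame(S[:,1],-S[:,2]); go(b+s*S[:,2]-Rt@np.array(off),Rt)
E
python3 -m crank '[[0.008,0,0.007,0,-4.5,0,1],[0,0,0,0,-4,12,1],[0,0,0,0,0,10,1],[0,0,0,0,0,0,1],[0,0,0,0,0,0,1]]'
python3 -c "
from h import *
shaftgo(.046)"
```

```text
time: 17.35
position: [0.4937, -0.0176, 0.1928]
tcp_rot: [2.501, 1.253, 0.643]
contact_force: [-0.0, 0.5, -9.3]
width: 0.0352
turn [ 0.002 -0.001 -0.002] rows 1 each [ 0.002 -0.001 -0.002] | shift [ 0.8 -1.7 32.5] rows 1 each [ 0.8 -1.7 32.5]
```

```bash
python3 -m crank '[[0.002,0,-0.002,0.8,-1.7,10,1],[0,0,0,0,0,15,1],[0,0,0,0,0,6,1],[0,0,0,0,0,0,1],[0,0,0,0,0,0,1]]'
python3 -c "
from h import *
shaftgo(.044)"
```

```text
time: 17.85
position: [0.5086, -0.0167, 0.1659]
tcp_rot: [2.5, 1.258, 0.643]
contact_force: [0.7, 0.8, -9.9]
width: 0.0351
turn [ 0.001 -0.002  0.001] rows 1 each [ 0.001 -0.002  0.001] | shift [-0.6 -0.   3.8] rows 1 each [-0.6 -0.   3.8]
```

```bash
python3 -m crank '[[0,0,0,-0.5,0,3,1],[0,0,0,0,0,3,1],[0,0,0,0,0,3,1],[0,0,0,0,0,3,1],[0,0,0,0,0,0,1]]'
python3 -c "
from h import *
shaftgo(.034)
print(Tool(arm.get_obs())[:3,:3].T@(arm.get_obs()['contact_force']-[.7,.8,-9.6]))"
```

```text
time: 18.35
position: [0.5143, -0.0175, 0.1549]
tcp_rot: [2.5, 1.258, 0.643]
contact_force: [0.8, 0.2, -9.5]
width: 0.0356
turn [ 0.    -0.002  0.001] rows 1 each [ 0.    -0.002  0.001] | shift [-0.   0.2  1.4] rows 1 each [-0.   0.2  1.4]
[-0.3650287   0.49794115 -0.03602516]
```

```bash
python3 -m crank '[[0,0,0,0,0,2,1],[0,0,0,0,0,2,1],[0,0,0,0,0,2,1],[0,0,0,0,0,0,1]]'
python3 -c "
from h import *
shaftgo(.03)
print(Tool(arm.get_obs())[:3,:3].T@(arm.get_obs()['contact_force']-[.7,.8,-9.6]))"
```

```text
time: 18.75
position: [0.5173, -0.0178, 0.1499]
tcp_rot: [2.5, 1.258, 0.643]
contact_force: [0.3, 1.2, -9.5]
width: 0.035
turn [ 0.001 -0.002  0.001] rows 1 each [ 0.001 -0.002  0.001] | shift [-0.1  0.1 -0.5] rows 1 each [-0.1  0.1 -0.5]
[ 0.10532148 -0.45728961 -0.3134562 ]
```

On the square, no resistance. Continuing down to the shoulder.

```bash
python3 -m crank '[[0,0,0,0,0,4,1],[0,0,0,0,0,5,1],[0,0,0,0,0,5,1],[0,0,0,0,0,5,1],[0,0,0,0,0,4,1],[0,0,0,0,0,0,1]]'
python3 -c "
from h import *
shaftgo(.0)
print(Tool(arm.get_obs())[:3,:3].T@(arm.get_obs()['contact_force']-[.7,.8,-9.6]))"
```

```text
time: 19.35
position: [0.5287, -0.0187, 0.1295]
tcp_rot: [2.501, 1.258, 0.642]
contact_force: [0.1, 0.7, -10.5]
width: 0.0354
turn [-0.    -0.001  0.001] rows 1 each [-0.    -0.001  0.001] | shift [0.1 0.4 6.1] rows 1 each [0.1 0.4 6.1]
[-0.62041055 -0.77220038  0.42515739]
```

```bash
python3 -m crank '[[0,0,0,0,0,3,1],[0,0,0,0,0,2,1],[0,0,0,0,0,1,1],[0,0,0,0,0,0,1]]'
python3 -c "
from h import *
shaftgo(.0)
print(Tool(arm.get_obs())[:3,:3].T@(arm.get_obs()['contact_force']-[.7,.8,-9.6]))"
```

```text
time: 19.75
position: [0.5319, -0.0189, 0.125]
tcp_rot: [2.5, 1.258, 0.643]
contact_force: [0.6, 1.0, -9.5]
width: 0.0356
turn [ 0.001 -0.002  0.001] rows 1 each [ 0.001 -0.002  0.001] | shift [-0.2 -0.   0.7] rows 1 each [-0.2 -0.   0.7]
[ 0.12203475 -0.10019413 -0.09390612]
```

```bash
for i in 1 2 3; do :; done; python3 -m crank '[[0,0,0,0,0,1,1],[0,0,0,0,0,1,1],[0,0,0,0,0,0,1]]'
python3 -c "
from h import *
shaftgo(.0)
print(Tool(arm.get_obs())[:3,:3].T@(arm.get_obs()['contact_force']-[.7,.8,-9.6]))"
```

```text
time: 20.05
position: [0.5327, -0.019, 0.124]
tcp_rot: [2.499, 1.258, 0.644]
contact_force: [-5.1, 1.1, -1.7]
width: 0.0351
turn [ 0.001 -0.002  0.001] rows 1 each [ 0.001 -0.002  0.001] | shift [-0.4 -0.2 -0.7] rows 1 each [-0.4 -0.2 -0.7]
[-0.64468161 -0.79980344 -9.72817473]
```

```bash
python3 - <<'E'
from h import *
np.save("pics/Tseat.npy",Tool(arm.get_obs()))
E
cat >> h.py <<'E'
def gripgo(ang,ht,off=0):  # ang deg about shaft (0 = as seated), ht of TCP above shoulder plane
    Ts=np.load("pics/Tseat.npy"); Rt=Ts[:3,:3]; a=np.radians(ang)
    # tool y = S_x, tool x = S_y
    v=np.array([.065*np.sin(a),.065*np.cos(a)-.0003,.0097-ht]); go(Ts[:3,3]+Rt@v,Rt)
E
python3 -m crank '[[0,0,0,0,0,-1.5,1],[0,0,0,0,0,0,0.6],[0,0,0,0,0,0,0.3],[0,0,0,0,0,0,0.25],[0,0,0,0,0,0,0.25],[0,0,0,0,0,-5,0.25],[0,0,0,0,0,-20,0.25],[0,0,0,0,0,-30,0.25],[0,0,0,0,0,-25,0.25],[0,0,0,0,0,0,0.25]]'
python3 -c "
from h import *
gripgo(0,.088)"
```

```text
time: 21.05
position: [0.4934, -0.0157, 0.1977]
tcp_rot: [2.496, 1.256, 0.651]
contact_force: [1.4, 1.6, -5.1]
width: 0.0642
turn [ 0.005 -0.003 -0.   ] rows 1 each [ 0.005 -0.003 -0.   ] | shift [-1.6 62.3  5.3] rows 2 each [-0.8 31.2  2.7]
```

```bash
python3 -m crank '[[0.005,-0.003,0,-0.5,20,0,0.4],[0,0,0,-0.5,25,0,0.4],[0,0,0,-0.5,17,0,0.4],[0,0,0,0,0,0,0.4],[0,0,0,0,0,0,0.4]]'
python3 - <<'E'
from h import *
gripgo(0,.026)
o=arm.get_obs();T=Tool(o);im=arm.grab_frame("wrist")[:,:,::-1].copy();cv2.imwrite("pics/w6.png",im)
Ts=np.load("pics/Tseat.npy")
h=.01825
L=np.array([[0,.0647,-.0543],[0,.0647,-.0043],[-h,-h,-.0303],[h,-h,-.0303],[h,h,-.0303],[-h,h,-.0303]])
print(proj("wrist",L@Ts[:3,:3].T+Ts[:3,3],T).round(1).tolist())
hsv=cv2.cvtColor(im,cv2.COLOR_BGR2HSV);m=cv2.inRange(hsv,(5,170,120),(18,255,255))
n,lab,st,ce=cv2.connectedComponentsWithStats(m)
for i in range(1,n):
    if st[i,4]>300: print(st[i],ce[i].round(1))
E
```

```text
time: 21.55
position: [0.5336, -0.0534, 0.2184]
tcp_rot: [2.506, 1.26, 0.635]
contact_force: [0.7, 2.1, -5.4]
width: 0.0517
turn [-0.007  0.004 -0.001] rows 1 each [-0.007  0.004 -0.001] | shift [ 2.2  3.8 63.6] rows 2 each [ 1.1  1.9 31.8]
[[326.2, 291.9], [325.3, 258.1], [292.2, 130.6], [360.9, 130.6], [358.5, 198.4], [293.8, 198.3]]
[ 304  252   41   57 1160] [326.4 280.5]
```

View pics/w6.png

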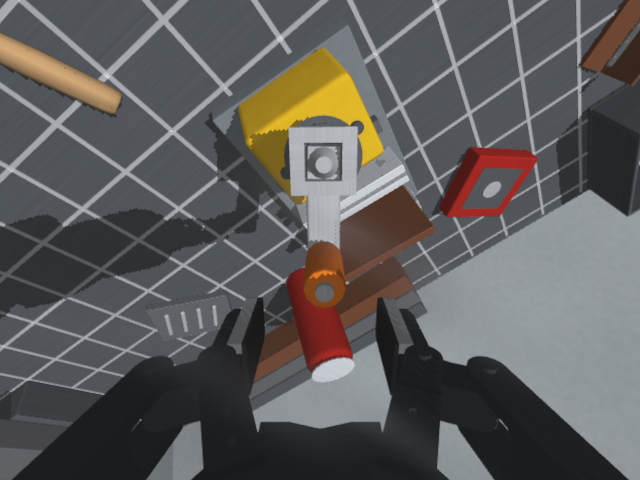

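Crank is home on the shaft (hub (323,162), cone visible above it); grip top at (325,291), 1 px from prediction. Going down onto the grip.

```bash
python3 -m crank '[[-0.007,0.004,0,2,3.5,0,0.4],[0,0,0,0,0,15,0.4],[0,0,0,0,0,25,0.4],[0,0,0,0,0,15,0.4],[0,0,0,0,0,8,0.4],[0,0,0,0,0,0,0.4],[0,0,0,0,0,0,0.4]]'
python3 -c "
from h import *
gripgo(0,.026)"
```

```text
time: 22.3
position: [0.5691, -0.0561, 0.1674]
tcp_rot: [2.498, 1.257, 0.646]
contact_force: [0.5, 1.7, -6.4]
width: 0.0509
turn [ 0.001 -0.001  0.   ] rows 1 each [ 0.001 -0.001  0.   ] | shift [-0.6 -0.6  1.6] rows 1 each [-0.6 -0.6  1.6]
```

```bash
python3 -m crank '[[0,0,0,-0.6,-0.6,1,0.4],[0,0,0,0,0,0,1],[0,0,0,0,0,0,1],[0,0,0,0,0,0,1],[0,0,0,0,0,0,1],[0,0,0,0,0,0,1]]' 50
python3 -c "
from h import *
gripgo(0,.026)"
python3 -m crank '[[0,0,0,-16.8,-2.2,0,1],[0,0,0,-15.7,-6.5,0,1],[0,0,0,-13.5,-10.3,0,1],[0,0,0,-10.3,-13.5,0,1],[0,0,0,-6.5,-15.7,0,1],[0,0,0,-2.2,-16.8,0,1],[0,0,0,0,0,0,1]]'
python3 -c "
from h import *
gripgo(-90,.026);print(arm.get_obs()['joints'].round(2))"
```

```text
time: 22.9
position: [0.5693, -0.0567, 0.1665]
tcp_rot: [2.497, 1.256, 0.647]
contact_force: [-1.3, -0.3, -2.3]
width: 0.0229
turn [ 0.002 -0.001 -0.   ] rows 1 each [ 0.002 -0.001 -0.   ] | shift [-0.  -0.8  0.7] rows 1 each [-0.  -0.8  0.7]
time: 23.6
position: [0.489, -0.0705, 0.1206]
tcp_rot: [2.499, 1.258, 0.646]
contact_force: [-6.6, 0.7, 0.7]
width: 0.0227
turn [ 0.001 -0.001  0.   ] rows 1 each [ 0.001 -0.001  0.   ] | shift [0.5 1.  0.6] rows 1 each [0.5 1.  0.6]
[-0.17  0.01 -0.96  0.08  0.05  0.48]
```

```bash
python3 -m crank '[[0,0,0,2.5,-16.2,0,1],[0,0,0,6.5,-15.7,0,1],[0,0,0,10.3,-13.5,0,1],[0,0,0,13.5,-10.3,0,1],[0,0,0,15.7,-6.5,0,1],[0,0,0,16.8,-2.2,0,1]]'
python3 -c "
from h import *
gripgo(-180,.026);print(arm.get_obs()['joints'].round(2))"
```

```text
time: 24.2
position: [0.4799, 0.0189, 0.111]
tcp_rot: [2.497, 1.255, 0.642]
contact_force: [-3.4, -5.0, 2.3]
width: 0.0229
turn [ 0.003  0.003 -0.   ] rows 1 each [ 0.003  0.003 -0.   ] | shift [ 0.6 -1.2  0.5] rows 1 each [ 0.6 -1.2  0.5]
[ 0.1   0.   -1.    0.05 -0.1   0.72]
```

```bash
python3 -m crank '[[0,0,0,16.8,2.2,0,1],[0,0,0,15.7,6.5,0,1],[0,0,0,13.5,10.3,0,1],[0,0,0,10.3,13.5,0,1],[0,0,0,6.5,15.7,0,1],[0,0,0,2.2,16.8,0,1],[0,0,0,-2.2,16.8,0,1],[0,0,0,-6.5,15.7,0,1],[0,0,0,-10.3,13.5,0,1],[0,0,0,-13.5,10.3,0,1],[0,0,0,-15.7,6.5,0,1],[0,0,0,-16.8,2.2,0,1]]'
python3 -c "
from h import *
gripgo(0,.026);print(arm.get_obs()['joints'].round(2))"
```

```text
time: 25.4
position: [0.5711, -0.0558, 0.1673]
tcp_rot: [2.498, 1.26, 0.651]
contact_force: [-0.9, 4.6, -1.8]
width: 0.0226
turn [ 0.001 -0.005  0.001] rows 1 each [ 0.001 -0.005  0.001] | shift [-1.8 -1.8  0.6] rows 1 each [-1.8 -1.8  0.6]
[-0.11  0.07 -0.73  0.24  0.02  0.53]
```

```bash
python3 -m crank '[[0,0,0,-16.8,-3,0.3,1],[0,0,0,-15.7,-6.5,0,1],[0,0,0,-13.5,-10.3,0,1],[0,0,0,-10.3,-13.5,0,1],[0,0,0,-6.5,-15.7,0,1],[0,0,0,-2.2,-16.8,0,1],[0,0,0,2.2,-16.8,0,1],[0,0,0,6.5,-15.7,0,1],[0,0,0,10.3,-13.5,0,1],[0,0,0,13.5,-10.3,0,1],[0,0,0,15.7,-6.5,0,1],[0,0,0,16.8,-2.2,0,1]]'
python3 -c "
from h import *
gripgo(-180,.026)"
python3 -m crank '[[0,0,0,16.8,2.2,0,1],[0,0,0,15.7,6.5,0,1],[0,0,0,13.5,10.3,0,1],[0,0,0,10.3,13.5,0,1],[0,0,0,6.5,15.7,0,1],[0,0,0,2.2,16.8,0,1],[0,0,0,-2.2,16.8,0,1],[0,0,0,-6.5,15.7,0,1],[0,0,0,-10.3,13.5,0,1],[0,0,0,-13.5,10.3,0,1],[0,0,0,-15.7,6.5,0,1],[0,0,0,-16.8,2.2,0,1]]'
python3 -m crank '[[0,0,0,0,0,0,1]]'
python3 - <<'E'
from h import *
gripgo(0,.026)
s=arm.grab_frame("side")[:,:,::-1];cv2.imwrite("pics/s7.png",s)
E
```

```text
time: 26.6
position: [0.4801, 0.0192, 0.111]
tcp_rot: [2.496, 1.254, 0.644]
contact_force: [-3.7, -4.6, 3.4]
width: 0.0232
turn [ 0.005  0.002 -0.   ] rows 1 each [ 0.005  0.002 -0.   ] | shift [ 0.2 -1.1  0.3] rows 1 each [ 0.2 -1.1  0.3]
time: 27.8
position: [0.5713, -0.0555, 0.1674]
tcp_rot: [2.497, 1.26, 0.653]
contact_force: [-0.6, 6.4, -0.6]
width: 0.0226
time: 27.9
position: [0.57, -0.0575, 0.1667]
tcp_rot: [2.498, 1.254, 0.647]
contact_force: [-1.5, 0.5, 1.5]
width: 0.0227
turn [ 0.004 -0.    -0.002] rows 1 each [ 0.004 -0.    -0.002] | shift [ 0.3 -1.7  0.5] rows 1 each [ 0.3 -1.7  0.5]
```

```bash
python3 - <<'E'
import cv2,numpy as np
im=cv2.imread("pics/w3.png").astype(int)
for r0 in (178,262):
    g=im[r0:r0+8,255:360].mean(0)
    print(r0,[f"{255+i}:{int(v[0])}/{int(v[2])}" for i,v in enumerate(g)])
c=im[140:300,326:356].mean(2).mean(1).astype(int);print([(140+i,v) for i,v in enumerate(c) if i%2==0])
E
```

```text
178 ['255:138/126', '256:138/126', '257:138/126', '258:138/126', '259:131/121', '260:207/196', '261:222/214', '262:220/213', '263:221/214', '264:223/215', '265:223/215', '266:223/215', '267:223/216', '268:224/217', '269:223/216', '270:223/216', '271:181/172', '272:114/108', '273:82/89', '274:71/92', '275:67/93', '276:67/92', '277:70/106', '278:174/172', '279:218/210', '280:223/215', '281:222/215', '282:222/214', '283:221/213', '284:220/213', '285:220/213', '286:222/215', '287:178/169', '288:111/105', '289:88/83', '290:87/82', '291:85/78', '292:83/77', '293:83/77', '294:83/77', '295:83/76', '296:83/76', '297:83/76', '298:82/76', '299:82/76', '300:82/76', '301:82/75', '302:86/79', '303:108/99', '304:131/121', '305:136/125', '306:104/107', '307:68/111', '308:60/119', '309:60/119', '310:60/120', '311:59/120', '312:59/120', '313:59/120', '314:59/119', '315:59/119', '316:59/119', '317:59/118', '318:59/119', '319:59/120', '320:53/105', '321:63/76', '322:76/71', '323:79/73', '324:76/71', '325:83/79', '326:103/99', '327:122/117', '328:150/144', '329:157/150', '330:157/150', '331:182/174', '33
[... 2954 characters left out ...]
)), (236, np.int64(121)), (238, np.int64(120)), (240, np.int64(124)), (242, np.int64(121)), (244, np.int64(121)), (246, np.int64(120)), (248, np.int64(118)), (250, np.int64(118)), (252, np.int64(122)), (254, np.int64(119)), (256, np.int64(119)), (258, np.int64(119)), (260, np.int64(119)), (262, np.int64(124)), (264, np.int64(124)), (266, np.int64(123)), (268, np.int64(121)), (270, np.int64(119)), (272, np.int64(120)), (274, np.int64(118)), (276, np.int64(112)), (278, np.int64(112)), (280, np.int64(111)), (282, np.int64(99)), (284, np.int64(78)), (286, np.int64(125)), (288, np.int64(120)), (290, np.int64(82)), (292, np.int64(82)), (294, np.int64(84)), (296, np.int64(87)), (298, np.int64(86))]
```

```bash
python3 -m crank '[[0,0,0,-16.8,-3,0.3,1],[0,0,0,-15.7,-6.5,0,1],[0,0,0,-13.5,-10.3,0,1],[0,0,0,-10.3,-13.5,0,1]]'
python3 -m crank '[[0,0,0,-6.5,-15.7,0,1],[0,0,0,-2.2,-16.8,0,1]]'
python3 -m crank '[[0,0,0,2.2,-16.8,0,1],[0,0,0,6.5,-15.7,0,1],[0,0,0,10.3,-13.5,0,1]]'
python3 -m crank '[[0,0,0,0,0,0,1],[0,0,0,0,0,0,1]]'
python3 -c "
from h import *
gripgo(-135,.026);o=arm.get_obs();print(Tool(o)[:3,:3].T@(o['contact_force']-[.7,.8,-5.5]))"
```

```text
time: 28.35
position: [0.5211, -0.0843, 0.1398]
tcp_rot: [2.49, 1.251, 0.652]
contact_force: [-1.6, -3.5, 4.5]
width: 0.0228
time: 28.55
position: [0.4918, -0.0728, 0.1221]
tcp_rot: [2.493, 1.249, 0.645]
contact_force: [-7.3, -3.7, 8.3]
width: 0.0226
time: 28.85
position: [0.4689, -0.0286, 0.1066]
tcp_rot: [2.496, 1.252, 0.646]
contact_force: [-5.7, -3.4, 8.8]
width: 0.0227
time: 29.05
position: [0.4688, -0.0267, 0.1063]
tcp_rot: [2.496, 1.259, 0.648]
contact_force: [-9.1, 2.2, 9.6]
width: 0.0227
turn [ 0.002 -0.002  0.002] rows 1 each [ 0.002 -0.002  0.002] | shift [-1.5  0.8  0.1] rows 1 each [-1.5  0.8  0.1]
[-7.77343501e-05 -1.12307834e+00 -1.80301642e+01]
```

```bash
python3 -m crank '[[0,0,0,0,0,-1,1],[0,0,0,0,0,0,0.7],[0,0,0,0,0,0,0.5],[0,0,0,0,0,0,0.5],[0,0,0,0,0,-10,0.5],[0,0,0,0,0,-30,0.5],[0,0,0,0,0,-35,0.5],[0,0,0,0,0,-35,0.5],[0,0,0,0,0,-30,0.5],[0,0,0,0,0,0,0.5]]'
python3 - <<'E'
from h import *
go(FX+RF@np.array([.045,0,.22]),frame(RF[:,0],[0,0,-1]))
E
```

```text
time: 30.05
position: [0.3987, -0.0222, 0.231]
tcp_rot: [2.494, 1.255, 0.653]
contact_force: [1.8, 0.6, -5.4]
width: 0.0426
turn [ 0.269 -0.488  0.988] rows 9 each [ 0.03  -0.054  0.11 ] | shift [266.8 -14.2  11. ] rows 7 each [38.1 -2.   1.6]
```

```bash
python3 -m crank '[[0.03,-0.054,0.11,0,0,-10,0.6],[0.03,-0.054,0.11,0,0,-10,0.6],[0.03,-0.054,0.11,0,0,-10,0.6],[0.03,-0.054,0.11,0,0,-10,0.6],[0.03,-0.054,0.11,0,0,0,0.6],[0.03,-0.054,0.11,0,0,0,0.6],[0.03,-0.054,0.11,0,0,0,0.6],[0.03,-0.054,0.11,0,0,0,0.6],[0.029,-0.056,0.108,0,0,0,0.6],[0,0,0,0,0,0,0.6]]'
python3 - <<'E'
from h import *
go(FX+RF@np.array([.045,0,.22]),frame(RF[:,0],[0,0,-1]))
E
```

```text
time: 31.05
position: [0.3822, -0.0201, 0.2611]
tcp_rot: [-3.138, 0.128, 0.017]
contact_force: [-0.3, 0.7, -4.6]
width: 0.034
turn [-0.     0.011 -0.   ] rows 1 each [-0.     0.011 -0.   ] | shift [283.4 -13.4  41.1] rows 8 each [35.4 -1.7  5.1]
```

```bash
python3 -m crank '[[0,0.011,0,30,-2,0,0.6],[0,0,0,35,-2,0,0.6],[0,0,0,35,-2,0,0.6],[0,0,0,35,-2,0,0.6],[0,0,0,35,-2,0,0.6],[0,0,0,35,-2,0,0.6],[0,0,0,35,-2,0,0.6],[0,0,0,30,0,10,0.6],[0,0,0,14,0,20,0.6],[0,0,0,0,0,10,0.6],[0,0,0,0,0,0,0.6],[0,0,0,0,0,0,0.6]]'
python3 - <<'E'
from h import *
o=arm.get_obs();T=Tool(o);np.save("pics/T8.npy",T);im=arm.grab_frame("wrist")[:,:,::-1].copy();cv2.imwrite("pics/w8.png",im)
s=arm.grab_frame("side")[:,:,::-1].copy();cv2.imwrite("pics/s8.png",s)
k=cv2.resize(im[130:320,70:390],None,fx=2.5,fy=2.5,interpolation=cv2.INTER_CUBIC)[:470]
k=k[:470];out=np.zeros((600,800,3),np.uint8);out[:470,:]=k[:, :800]
out[330:600,500:800]=cv2.resize(s[220:310,285:385],None,fx=3,fy=3,interpolation=cv2.INTER_CUBIC)
cv2.imwrite("pics/w8m.png",out)
P=FX+RF@np.array([.055,0,.024]);B=P+np.array([[-.005,-.05,.085],[.005,-.05,.085],[.005,.05,.085],[-.005,.05,.085],[-.005,.05,.036],[-.005,-.05,.036]])@RF.T
print(proj("wrist",B,T).round(0).tolist(),o["position"])
for r0 in (170,190,210,235):
    g=im[r0:r0+6,255:345].mean(0).astype(int); print(r0,[f"{255+i}:{v[0]}/{v[2]}" for i,v in enumerate(g) if i>10 and i<75])
E
```

```text
time: 32.25
position: [0.6638, -0.0281, 0.2239]
tcp_rot: [-3.139, 0.125, -0.004]
contact_force: [0.0, 0.5, -5.9]
width: 0.0347
[[329.0, 292.0], [341.0, 292.0], [344.0, 170.0], [331.0, 170.0], [329.0, 162.0], [328.0, 268.0]] [ 0.66377691 -0.02805123  0.22394839]
170 ['266:137/125', '267:138/125', '268:138/126', '269:138/126', '270:138/125', '271:138/125', '272:137/125', '273:137/124', '274:137/124', '275:137/124', '276:137/124', '277:137/125', '278:137/125', '279:137/126', '280:137/125', '281:138/126', '282:138/125', '283:138/126', '284:138/126', '285:139/126', '286:138/127', '287:138/127', '288:138/126', '289:138/126', '290:137/126', '291:137/126', '292:137/126', '293:137/126', '294:137/126', '295:137/125', '296:137/125', '297:137/125', '298:137/125', '299:137/126', '300:137/126', '301:160/150', '302:177/168', '303:179/171', '304:180/171', '305:202/192', '306:223/216', '307:224/217', '308:223/216', '309:225/218', '310:226/219', '311:226/218', '312:226/219', '313:227/219', '314:226/219', '315:223/215', '316:146/147', '317:63/112', '318:49/113', '319:200/195', '320:224/216', '321:225/2
[... 2298 characters left out ...]
, '283:139/127', '284:139/127', '285:139/127', '286:139/127', '287:139/126', '288:138/126', '289:138/126', '290:137/125', '291:137/125', '292:137/125', '293:138/126', '294:138/126', '295:139/127', '296:139/127', '297:139/127', '298:139/127', '299:138/127', '300:138/126', '301:138/126', '302:138/126', '303:137/126', '304:137/126', '305:138/126', '306:200/190', '307:218/210', '308:218/209', '309:219/210', '310:220/212', '311:219/211', '312:217/209', '313:216/207', '314:215/206', '315:216/207', '316:162/154', '317:104/98', '318:89/83', '319:191/181', '320:215/205', '321:215/205', '322:213/203', '323:212/202', '324:210/200', '325:209/198', '326:210/199', '327:137/135', '328:77/87', '329:75/100']
```

View pics/w8m.png

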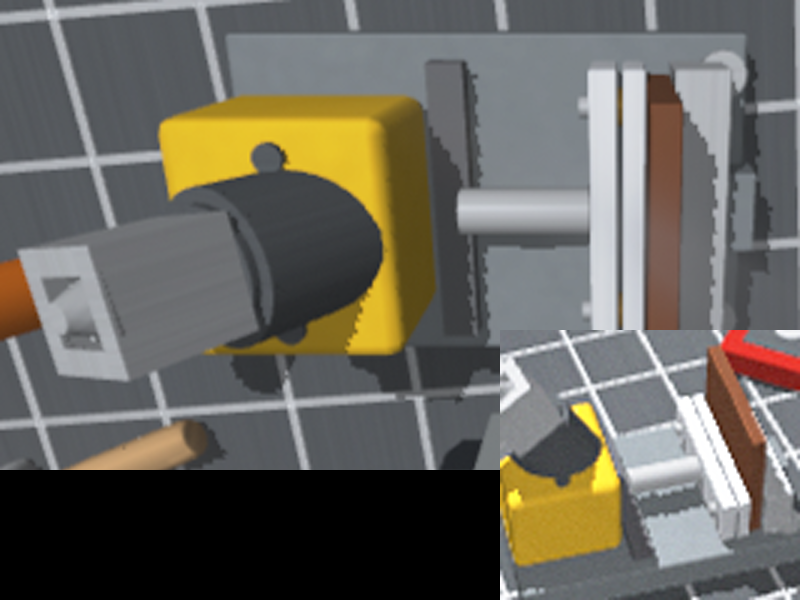

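The last view shows the plate upright between the jaws. The pad gap has shrunk from about 6.3 px to 2.6 px, so the pad is pressed in about 3 mm (~30 N). The crank is on the shaft and the gripper is clear. A quick numeric check on the bystanders, then hand in.

```bash
python3 - <<'E'
from bench import arm
import cv2,numpy as np
a=cv2.imread("pics/side0.png").astype(int);b=cv2.imread("pics/s8.png").astype(int)
for n,(x,y,w,h) in dict(hammer=(130,205,120,65),brush=(180,330,100,70),can=(410,250,40,72),angle=(295,168,50,36),coupon=(405,350,55,62),magnet=(358,205,50,37),teal=(225,420,50,60)).items():
    print(n,np.abs(a-b)[y:y+h,x:x+w].mean().round(1))
o=arm.get_obs();print(o["time"],o["contact_force"].round(1));print(arm.sign_off())
E
```

```text
hammer 26.6
brush 30.2
can 16.8
angle 11.1
coupon 14.0
magnet 8.2
teal 24.0
32.35 [ 0.6  0.8 -4.3]
the job is handed in; nothing more can be done
None
```

```bash
python3 - <<'E'
import cv2,numpy as np
a=cv2.imread("pics/side0.png");b=cv2.imread("pics/s8.png")
for n,(x,y,w,h) in dict(hammer=(130,205,120,65),brush=(180,330,100,70),can=(410,250,40,72),angle=(295,168,50,36),coupon=(405,350,55,62),magnet=(358,205,50,37),teal=(225,420,50,60),wallbox=(60,100,130,70),floor=(480,250,60,60)).items():
    r=cv2.matchTemplate(b[max(y-8,0):y+h+8,x-8:x+w+8],a[y:y+h,x:x+w],cv2.TM_CCOEFF_NORMED);_,v,_,l=cv2.minMaxLoc(r);print(n,round(v,2),np.array(l)-8)
E
```

```text
hammer 0.7 [0 0]
brush 0.59 [0 0]
can 0.92 [0 0]
angle 0.85 [0 0]
coupon 0.84 [0 0]
magnet 0.94 [0 0]
teal 0.75 [0 0]
wallbox 0.92 [0 0]
floor 1.0 [0 0]
```

I stood the rusty plate upright in the jaws, fitted the crank fully home on the shaft and wound it clockwise about 2.37 turns by the orange grip. I handed the job in at 32.4 s; no verdict is reported.

**Plate:** In the last wrist view it stands upright, flat against the fixed jaw. I had set it down at the middle of the jaws' width. The gap behind the sprung pad shrank from about 6.3 px to 2.6 px. That is roughly 3 mm of pad travel, or about 30 N of grip. It is an estimate good to about 1 mm, and slightly more than the suggested 0.15 to 0.25 turn past contact.

**Crank:** The hub met the shoulder within 1 mm of the computed seat. The crank was left on the shaft, and the gripper was open and well clear at hand-in.

**Other loose things:** A raw before-and-after comparison of the side picture disagreed everywhere (mean differences of 8 to 30 grey levels). Template matching, run after hand-in, put all six bystanders and the turquoise look-alike at zero pixel shift. The correlation was weak for the brush (0.59), hammer (0.70) and look-alike (0.75). The arm and its shadow may explain that, but I had no picture views left to confirm it by eye.

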